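Cover the smother can with its hot lid

ROBOT

A 7-joint arm with a two-finger parallel gripper is mounted at the origin on the work surface. World frame = base frame: x ahead of the robot, y to its left, z up, the work surface at z = 0. Lengths are in m, angles in rad, forces in N, time in s.
With the tool pointing down it reaches from about 0.425 to 0.875 m from the base axis. Payload 4.7 kg.
Tool frame: the origin (TCP) lies midway between the tips of the shut fingers; the grasp point (between the pads) lies 19 mm behind it; x points along the fingers, z is the direction in which the jaws open and shut, and the axes are right-handed (so a half turn about x gives the same grasp; the last joint's range is limited). The gripper opens to 87 mm and grips with 3 to 60 N. Pads are 19 mm wide; open, the fingers measure 117 mm over their backs; the gripper's body (75 mm by 190 mm) begins 51 mm behind the grasp point.
Start: joints at [1.225, 0.321, -0.07, 1.45, 0.023, 1.371, -0.057], TCP at [0.229, -0.608, 0.223] pointing down, gripper open.
Joint ranges: [-2.86, 2.86], [-0.3, 2.09], [-1.38, 1.24], [0.06, 2.45], [-1.56, 4.7], [0.09, 2.05], [-2.69, 2.69]. Speed limits (rad/s): [2.57, 2.57, 3.14, 3.14, 3.14, 3.14, 3.14].

INTERFACE

Orientations are given as a rotation vector (axis times angle).
In Python, from bench import ctrl, vision, close_job gives the robot as it stands. The module is installed in compiled form; this text tells all that it offers.
- The arm moves only by the tool servo_tool, never from a script. Its argument "commands" is a list that holds one entry, the list of rows, each a list of 7 numbers: the turn, a rotation vector about the tool's x, y, z in degrees, then the shift along the tool's x, y, z in mm, then the finger opening in mm, from 0 to 87. In form: [[[wx, wy, wz, x, y, z, grip], ...]]. A call has 1 to 5 rows; each row is the pose to reach, as a shift and turn from the pose commanded when the call began, along the tool's axes at that moment; what a row does not reach only later rows make up. A row lasts 1/8 s, in which the tool goes at most 62.5 mm and 10.7 degrees, less where a joint would pass 70% of its speed; a pose out of reach is approached as far as the arm can. A call with a gripper value outside its range is refused whole. The fingers move at their own pace and stop on an object; "newtons" is the grip in N (left out, the last holds). Time passes only in rows, so rows that repeat a pose let the fingers close. It gives the time, the measured TCP pose, the force and the opening at its end, in the units of the state.
- ctrl.get_state(): the state, without advancing time (a new reading comes with each control period).
- vision.get_image(name): name is "scene" or "side" or "wrist"; returns the picture (420x560x3 uint8, red, green, blue); there is no depth.
- vision.camera_info(name): a dict with "fov_y" (degrees; the focal length in pixels is half the picture's height over the tangent of half this angle, whatever the lens; pixels are square), "cx", "cy" (the principal point, pixels), "dist" ([k1, k2, p1, p2, k3] as OpenCV has them; the pictures are not rectified), "pose" (4x4, takes a point from camera to world coordinates). Camera axes: x right, y down, z forward; pixel columns grow to the right and rows downward; lengths in m; the calibration is good to about 2 mm. A picture is of the moment at which its call begins: read the wrist's pose just before it. camera_info takes no time and is no camera call; for the wrist camera it gives the pose at the moment of the call.
- close_job(): hands the job in, once; it reports no verdict.
The state is a dict: "time": time; "joint_positions": joint angles; "qd": joint speeds; "joint_torque": joint torques, N m; "position": TCP position; "tool_rot": TCP orientation; "ft_force": force on the tool from outside, world axes, zero at the start; "torque": the same for the moment, N m; "grip_width": opening from 0.0 (shut) to 1.0 (fully open).
Only numpy, scipy, OpenCV 4.12 (cv2) and the standard library are available. Lean on these libraries where they do the work, as an engineer would, in place of code of your own. Each camera call takes 0.05 s, during which the arm holds its last target. There are 200 camera calls.

TASK

Take the lid lifter from its tile, hook it under the loop of the hot lid on the kiln shelf, and carry the lid level to the smother can. Lower it gently into the can's mouth and press it home on the rim with the lifter's feet, leaning on it with about 20 N (30 N would chip the enamel), then unhook and stand the lifter back on the middle of its tile. Only the lifter may touch the hot lid, the lid must stay level throughout, and the bowl, the tub and the modelling stick are to be left alone.

Things in the scene. Friction and masses are not known exactly. Their poses are not given: they have to be found in the camera images.
- lifter: three-legged steel lid lifter, standing upright. Origin: foot plane, under the handle; z up, x the way the hook points. Upright wooden handle on the z axis, 24 mm (x) by 20 mm (y), from 78 to 162 mm up; hub at 72-78 mm. Legs of 8 mm rod: two at x +26, y +-44, one at x -42, y 0, upright below 58 mm. Weighs 0.3 kg. Grip it hard: it must not slip when pressed with 25 N along the handle
- hook (a point): bottom of the hook's saddle, on the handle's axis, 11.5 mm above the feet; the loop hangs here, and the feet are then 8.5 mm clear of the lid. Hook of 7 mm rod: stem 12.5 to 5.5 mm behind this point (the throat), tongue reaching 15 mm ahead of it; the tongue's underside is 4.5 mm, its upturned tip's top 15 mm above the feet; above the tongue the throat is open to 50 mm over the feet
- lid: loose round lid, about 0.5 kg (0.4 to 0.63). Origin: centre of the plug's underside, z up. Plug below: 22 mm deep, 160 mm wide, tapering to 150 mm over its lowest 7 mm. Flange 194 mm wide from 22 to 25 mm up, flat top at 25 mm. Balanced about its centre. Loop handle on top, lying along the lid's y axis; hook it along the lid's x axis, from either side, at its middle
- loop (a point): underside of the loop's bar at its middle, 20 mm above the flat top of the lid (45 mm above the lid's origin); the bar is 8 mm thick, runs along y, and is straight for 42 mm; the loop's upright legs stand 26 mm to either side (8 mm thick), so the gap under the bar is 44 mm wide and 20 mm high
- can: fixed round steel smother can, upright, open at the top, dark pot inside. Origin: centre of its underside. 180 mm wide, mouth 172 mm wide, rim 110 mm up. Four brass spring tongues in the mouth, tips 78 mm from the axis, 12 mm below the rim, grip the plug: the lid stands 4 to 9 mm proud till pushed in with some 8 to 18 N. Home: flange on the rim, the lid's origin 88 mm above the can's
- kiln_shelf: fixed cream kiln shelf, 210 mm square, on four posts; flat top 65 mm above its origin (centre of the underside, on the table). The lid lies on it, plug down, at the start
- tile: fixed terracotta tile, 160 mm square, 12 mm thick, flat; origin: centre of its underside. The lifter stands on it at the start and must stand on it at the end
- carved_bowl: bystander: dark carved bowl, 100 mm wide, 58 mm tall; origin: centre of its underside
- slip_tub: bystander: white plastic tub of slip, 72 mm wide, 70 mm tall; origin: centre of its underside
- modelling_stick: bystander: wooden modelling stick lying flat, 150 mm long, 12 mm thick
Mind the look-alikes: they are no part of the job. What is shaped like the lifter but blue is not meant. Leave any turquoise look-alike of the lid alone.

How it is judged:
By the outcome, as a careful person would: the job done as asked, in the order asked, and still so for the second after the job is handed in, with the robot touching nothing.
It also fails if it takes over 72 s, if anything falls off the work surface, if the arm or the gripper's body presses on something with over 40 N, if the wrist force passes 120 N, or if a joint passes its speed limit or range.

## Working session

There is one attempt and no reset: what is moved stays moved. The work goes in short steps, Python scripts to look and compute and a tool call to move; the robot and the scene stay as the last step left them, time stands still between calls to the robot, and variables do not carry over. Pictures are saved under pics/ and viewed, about 8 in all and at most 12, crops included, and the job is handed in when it is done.

Besides the shell and the picture viewer there is one more tool, called after "Call:" as a command line: name --argument value ..., lists and objects as JSON in quotes. servo_tool: Moves the arm, as the interface text tells. Its arguments: {"type":"object","properties":{"commands":{"type":"array"},"newtons":{"type":"number"}},"required":["commands"]}

```bash
mkdir -p pics; cat > h.py <<'E'
import numpy as np, cv2
from scipy.spatial.transform import Rotation as R
from bench import ctrl, vision
def grab(n,f):
    im=vision.get_image(n); cv2.imwrite(f,im[:,:,::-1]); return im
def K(n):
    i=vision.camera_info(n); f=210/np.tan(np.radians(i['fov_y'])/2)
    return np.array([[f,0,i['cx']],[0,f,i['cy']],[0,0,1.]]),np.array(i['dist'],float),np.array(i['pose'])
def ray(n,px,c=None):
    k,d,T=c or K(n); u=cv2.undistortPoints(np.array(px,float).reshape(-1,1,2),k,d).reshape(-1,2)
    return T[:3,3],np.c_[u,np.ones(len(u))]@T[:3,:3].T
def onz(n,px,z,c=None):
    o,r=ray(n,px,c); return o+r*((z-o[2])/r[:,2])[:,None]
def proj(n,P,c=None):
    k,d,T=c or K(n); P=(np.atleast_2d(P)-T[:3,3])@T[:3,:3]
    return cv2.projectPoints(P,np.zeros(3),np.zeros(3),k,d)[0].reshape(-1,2)
def st():
    s=ctrl.get_state(); return s
E
python3 - <<'E'
from h import *
s=st();print({k:np.round(v,3) for k,v in s.items()})
print(R.from_rotvec(s['tool_rot']).as_matrix().round(3))
for n in ['scene','side','wrist']:
    grab(n,f'pics/{n}0.png');k,d,T=K(n);print(n,k[0,0],k[:2,2],d,T.round(3).tolist())
a=[cv2.imread(f'pics/{n}0.png') for n in ['scene','side']]
E
```

```text
{'time': np.float64(0.0), 'joint_positions': array([ 1.225,  0.322, -0.07 ,  1.452,  0.023,  1.371, -0.057]), 'qd': array([-0.   ,  0.001,  0.001,  0.001,  0.001, -0.   ,  0.   ]), 'joint_torque': array([ 0.0000e+00, -4.9129e+01, -4.0400e-01, -3.1253e+01, -6.4000e-02,
        4.4000e-02,  0.0000e+00]), 'position': array([ 0.229, -0.608,  0.221]), 'tool_rot': array([ 0.941,  1.36 , -0.94 ]), 'ft_force': array([-0.207,  0.02 , -0.374]), 'torque': array([-0.024, -0.024,  0.016]), 'grip_width': np.float64(1.003)}
[[-0.001  0.936  0.352]
 [ 0.002  0.352 -0.936]
 [-1.    -0.    -0.002]]
scene 416.6740851421323 [279.49994949 210.30472026] [-0.04577744  0.          0.          0.          0.        ] [[-0.676, 0.529, -0.513, 1.127], [0.736, 0.475, -0.482, 0.618], [-0.011, -0.704, -0.711, 0.929], [0.0, 0.0, 0.0, 1.0]]
side 429.6772593652277 [276.0223755  208.84090222] [-0.05508369  0.          0.          0.          0.        ] [[-0.985, -0.106, 0.135, 0.374], [-0.171, 0.61, -0.774, 0.866], [-0.0, -0.786, -0.619, 0.737], [0.0, 0.0, 0.0, 1.0]]
wrist 297.0469235394932 [280.18629779 207.64948366] [-0.00621444  0.          0.          0.          0.        ] [[0.351, -0.908, -0.229, 0.291], [-0.936, -0.341, -0.085, -0.586], [-0.001, 0.244, -0.97, 0.385], [0.0, 0.0, 0.0, 1.0]]
```

View pics/scene0.png

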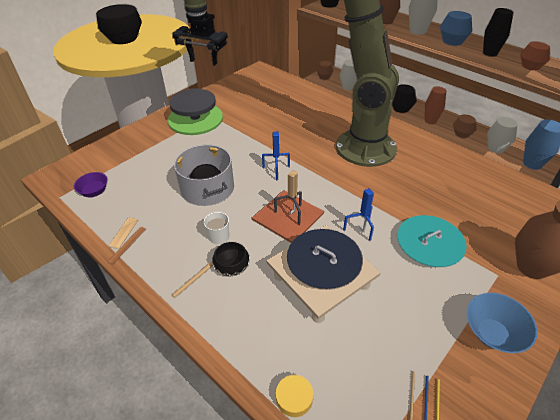

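View pics/side0.png

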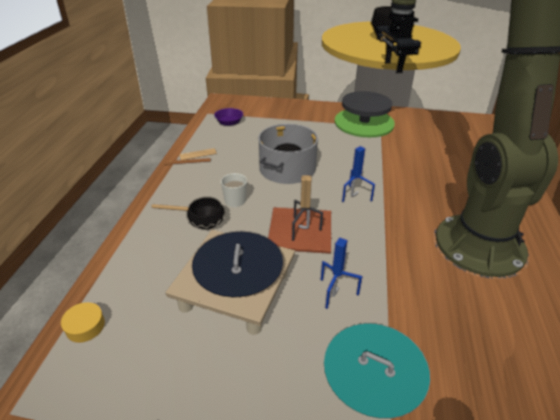

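Lifter candidates in the scene view are the wooden-handled one on the tile (293,195) and the blue ones at (277,155) and (366,210). Only the first has a wooden handle and stands on the tile. Lid candidates are the dark lid on the kiln shelf (325,258) and the turquoise one (432,240). The dark one is meant. I'll confirm in enlarged crops.

```bash
python3 - <<'E'
import cv2
a=cv2.imread('pics/scene0.png')[135:325,165:390];cv2.imwrite('pics/c1.png',cv2.resize(a,None,fx=3.1,fy=3.1,interpolation=2))
a=cv2.imread('pics/side0.png')[120:320,165:350];cv2.imwrite('pics/c2.png',cv2.resize(a,None,fx=3,fy=3,interpolation=2))
E
```

```text
(no output)
```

View pics/c1.png

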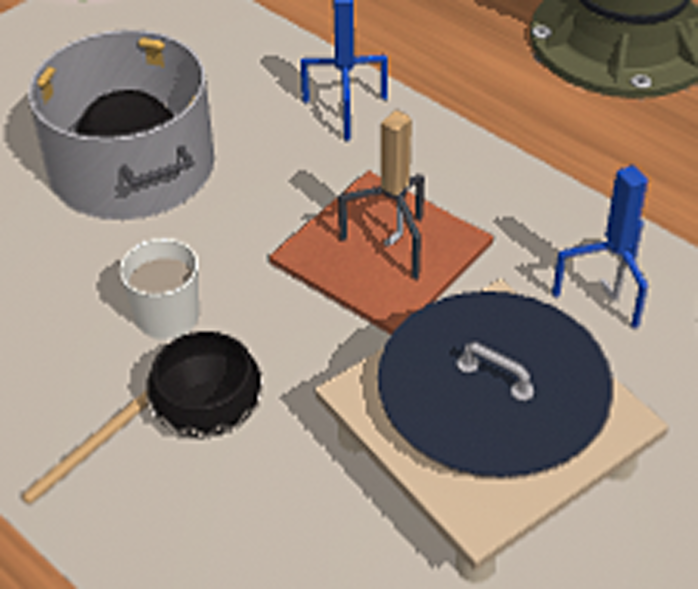

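View pics/c2.png

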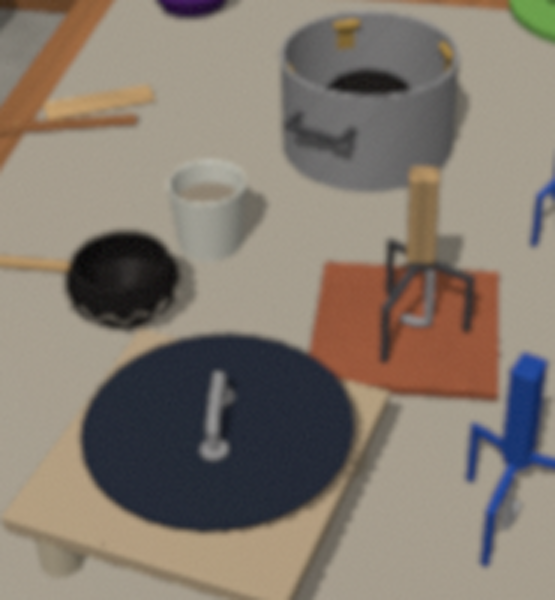

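The crops confirm it: the wooden-handled lifter is on the terracotta tile, its hook pointing lower-left in the scene crop (tongue at 388,243). The dark lid is on the cream shelf, loop bar from (470,348) to (525,382). Can rim centre is about (120,84).

```bash
python3 - <<'E'
from h import *
def s1(p): return (np.array(p)+.5)/3.1-.5+[165,135]
def s2(p): return (np.array(p)+.5)/3-.5+[165,120]
def show(t,P): print(t,(P*1000).round(0).tolist())
show('handle top',onz('scene',s1([[397,117]]),.174)); show(' side',onz('side',s2([[424,173]]),.174))
f=onz('scene',s1([[344,238],[417,276],[421,216]]),.012);show('feet',f)
show(' side feet',onz('side',s2([[387,358],[468,328]]),.012))
m=(f[0]+f[1])/2-f[2];print('yaw hook',np.degrees(np.arctan2(m[1],m[0])), np.linalg.norm(m), np.linalg.norm(f[0]-f[1]))
show('origin',(f[2]+m*42/68)[None])
show('tile corners',onz('scene',s1([[270,259],[372,172],[493,239]]),.012))
show(' side',onz('side',s2([[325,263],[499,271],[496,394]]),.012))
show('loop bar',onz('scene',s1([[470,348],[527,378]]),.118)); show(' side',onz('side',s2([[219,373],[214,440]]),.118))
from scipy.optimize import least_squares
def circ(P):
    r=least_squares(lambda q:np.hypot(P[:,0]-q[0],P[:,1]-q[1])-q[2],[*P[:,:2].mean(0),.09],loss='soft_l1',f_scale=.002);return (r.x*1000).round(1)
for n,lo in [('scene',(325,258)),('side',(238,264))]:
    im=cv2.imread(f'pics/{n}0.png').astype(int); b,g,r=im[...,0],im[...,1],im[...,2]
    m=((b<85)&(b-r>5)&(r<60)).astype(np.uint8); m=cv2.morphologyEx(m,cv2.MORPH_OPEN,np.ones((3,3)))
    c,l,stt,ce=cv2.connectedComponentsWithStats(m); yy=l[lo[1]-40:lo[1]+40,lo[0]-40:lo[0]+40]; k=np.bincount(yy[yy>0]).argmax()
    cs=max(cv2.findContours((l==k).astype(np.uint8),cv2.RETR_EXTERNAL,cv2.CHAIN_APPROX_NONE)[0],key=len).reshape(-1,2)
    cs=cv2.convexHull(cs).reshape(-1,2)
    print(n,'lid',circ(onz(n,cs,.090)),len(cs))
print('can scene',circ(onz('scene',s1([[30,95],[50,52],[120,31],[185,50],[208,85],[180,125],[110,138]]),.110)))
print('can side',circ(onz('side',s2([[282,60],[300,30],[370,14],[435,28],[458,62],[370,107]]),.110)))
show('shelf',onz('scene',s1([[317,389],[478,563],[667,427]]),.065))
show('stick',onz('scene',s1([[25,498],[145,400]]),.006))
show('bowl/tub',onz('scene',s1([[204,365]]),.058));show('',onz('scene',s1([[160,265]]),.07))
E
```

```text
handle top [[447.0, 32.0, 174.0]]
 side [[449.0, 32.0, 174.0]]
feet [[477.0, -10.0, 12.0], [467.0, 78.0, 12.0], [401.0, 27.0, 12.0]]
 side feet [[468.0, 71.0, 12.0], [405.0, 22.0, 12.0]]
yaw hook 5.800113618143785 0.07070498407122586 0.08827980201213957
origin [[445.0, 31.0, 12.0]]
tile corners [[546.0, -44.0, 12.0], [386.0, -54.0, 12.0], [378.0, 101.0, 12.0]]
 side [[542.0, -47.0, 12.0], [384.0, -62.0, 12.0], [375.0, 99.0, 12.0]]
loop bar [[575.0, 224.0, 118.0], [569.0, 277.0, 118.0]]
 side [[569.0, 223.0, 118.0], [556.0, 287.0, 118.0]]
scene lid [567.8 245.4  95.2] 40
side lid [565.4 246.5  93.7] 39
can scene [ 537.6 -263.5   90. ]
can side [ 533.5 -258.2   91.2]
shelf [[660.0, 131.0, 65.0], [698.0, 335.0, 65.0], [496.0, 372.0, 65.0]]
stick [[878.0, -5.0, 6.0], [741.0, -8.0, 6.0]]
bowl/tub [[703.0, 36.0, 58.0]]
 [[656.0, -72.0, 70.0]]
```

Call:
servo_tool --commands '[[[0,0,0,-20,50,-27,87],[0,0,0,-40,102,-54,87],[0,0,0,-60,153,-81,87],[0,0,0,-70,204,-108,87],[0,0,0,-70,255,-135,87]]]'

```text
time: 0.78
position: [0.4213, -0.391, 0.2936]
tool_rot: [0.94, 1.356, -0.94]
ft_force: [0.2, -0.3, 0.5]
grip_width: 0.996
```

Call:
servo_tool --commands '[[[4,0,0,0,50,-27,87],[8,0,0,0,102,-54,87],[12,0,0,0,153,-82,87],[15,0,0,0,153,-82,87],[15,0,0,0,153,-82,87]]]'

```text
time: 1.4
position: [0.5343, -0.2612, 0.2921]
tool_rot: [1.135, 1.255, -1.136]
ft_force: [-0.4, 0.0, -0.2]
grip_width: 0.997
```

```bash
python3 - <<'E'
from h import *
s=st();print(s['time'],s['position'].round(4),R.from_rotvec(s['tool_rot']).as_matrix().round(3).tolist(),s['ft_force'].round(2),s['joint_positions'].round(2))
np.save('pics/Tcan.npy',K('wrist')[2]);grab('wrist','pics/wcan.png')
E
```

```text
1.4 [ 0.5343 -0.2612  0.2921] [[-0.001, 0.995, 0.1], [-0.0, 0.1, -0.995], [-1.0, -0.001, -0.0]] [-0.4   0.02 -0.16] [ 0.71  0.2  -0.35  1.47  0.07  1.48 -1.11]
```

Call:
servo_tool --commands '[[[0,0,0,0,9,-54,87],[0,0,0,0,18,-108,87],[0,0,0,0,27,-162,87],[0,0,0,0,36,-216,87],[0,0,0,0,45,-270,87]]]'

```text
time: 2.08
position: [0.5525, 0.0114, 0.2927]
tool_rot: [1.138, 1.252, -1.138]
ft_force: [0.4, -0.2, -1.8]
grip_width: 0.997
```

Call:
servo_tool --commands '[[[0,0,0,0,9,-54,87],[0,0,0,0,18,-108,87],[0,0,0,0,27,-162,87],[0,0,0,0,38,-231,87],[0,0,0,0,38,-231,87]]]'

```text
time: 2.7
position: [0.5662, 0.25, 0.2922]
tool_rot: [1.133, 1.261, -1.131]
ft_force: [-0.3, -0.2, -0.3]
grip_width: 1.004
```

```bash
python3 - <<'E'
from h import *
s=st();print(s['time'],s['position'].round(4),s['tool_rot'])
np.save('pics/Tlid.npy',K('wrist')[2]);a=grab('wrist','pics/wlid.png')
b=cv2.imread('pics/wcan.png')
cv2.imwrite('pics/both.png',np.vstack([cv2.resize(b,(400,300),interpolation=3),cv2.resize(a[:,:,::-1],(400,300),interpolation=3)]))
E
```

```text
2.7 [0.5662 0.25   0.2922] [ 1.13261281  1.2605231  -1.1307021 ]
```

View pics/both.png

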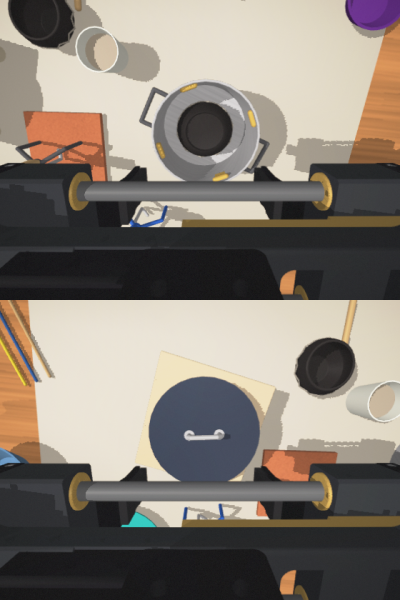

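The upper panel shows the can centred near (207,128). The lower shows the lid near (204,428) with its loop from (188,435) to (220,433). I'll measure both.

```bash
python3 - <<'E'
from h import *
from scipy.optimize import least_squares
k,d,_=K('wrist')
def circ(P,f=.001):
    r=least_squares(lambda q:np.hypot(P[:,0]-q[0],P[:,1]-q[1])-q[2],[*P[:,:2].mean(0),.09],loss='soft_l1',f_scale=f);return (r.x*1000).round(1), (r.fun*1000).std().round(2)
c=(k,d,np.load('pics/Tlid.npy'))
im=cv2.imread('pics/wlid.png').astype(int);b,g,r=[im[...,i] for i in range(3)]
m=((b-r>10)&(b<110)&(b>40)).astype(np.uint8);m[250:]=0
n,l,s_,_=cv2.connectedComponentsWithStats(m);i=1+s_[1:,4].argmax();print(s_[i])
cs=cv2.findContours((l==i).astype(np.uint8),0,1)[0];cs=max(cs,key=len).reshape(-1,2);
print('lid',circ(onz('wrist',cs,.090,c)))
lid=cv2.fillPoly(np.zeros(m.shape,np.uint8),[cv2.convexHull(cs)],1)
lp=((lid==1)&(im.min(2)>120)); lp[:, :]&=cv2.erode(lid,np.ones((25,25)))>0
ys,xs=np.nonzero(lp);print('loop px',xs.min(),xs.max(),ys.min(),ys.max(),len(xs))
P=onz('wrist',np.c_[xs,ys],.114,c)[:,:2];mu=P.mean(0);w,v=np.linalg.eigh(np.cov(P.T));t=v[:,1];q=(P-mu)@t
print('loop mean',mu*1000,'mid extents',(mu+t*(q.max()+q.min())/2)*1000,'ang',np.degrees(np.arctan2(t[1],t[0]))%180, np.ptp(q)*1000)
c2=(k,d,np.load('pics/Tcan.npy'))
a=cv2.imread('pics/wlid.png')[130:240,220:360];b2=cv2.imread('pics/wcan.png')[90:270,190:390]
cv2.imwrite('pics/z.png',np.vstack([cv2.resize(b2,(640,576),interpolation=2)]))
cv2.imwrite('pics/zl.png',cv2.resize(a,None,fx=5,fy=5,interpolation=2))
# brass tongues in can
hsv=cv2.cvtColor(cv2.imread('pics/wcan.png'),cv2.COLOR_BGR2HSV)
m=((abs(hsv[...,0].astype(int)-22)<7)&(hsv[...,1]>140)&(hsv[...,2]>90)).astype(np.uint8)
n,l,s_,ce=cv2.connectedComponentsWithStats(m)
T=np.array([ce[j] for j in range(1,n) if s_[j,4]>15 and 200<ce[j][0]<380 and ce[j][1]<255]);print(T.round(0).tolist())
P=onz('wrist',T,.102,c2);print((P*1000).round(0).tolist())
E
```

```text
[  209   108   154   142 17303]
lid (array([566.4, 243.3,  95. ]), np.float64(3.78))
loop px 257 314 181 196 540
loop mean [568.25265507 243.775117  ] mid extents [568.25529953 243.75636577] ang 98.02738319951874 66.56836210621276
[[264.0, 123.0], [352.0, 166.0], [225.0, 210.0], [308.0, 247.0]]
[[609.0, -236.0, 102.0], [571.0, -344.0, 102.0], [501.0, -196.0, 102.0], [463.0, -305.0, 102.0]]
```

View pics/z.png

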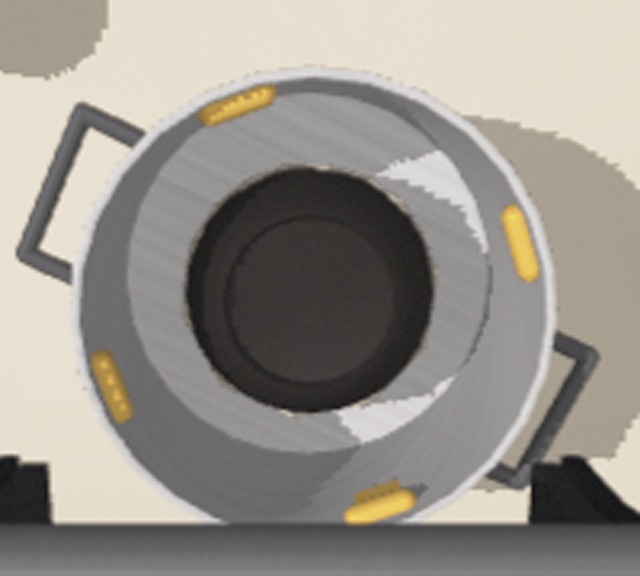

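```bash
python3 - <<'E'
from h import *
k,d,_=K('wrist');c2=(k,d,np.load('pics/Tcan.npy'))
px=np.array([[75,290],[553,300],[310,68],[150,133],[480,135],[520,190]])/3.2+[190,90]-.4
P=onz('wrist',px,.110,c2);print((P*1000).round(0).tolist())
from scipy.optimize import least_squares
print(least_squares(lambda q:np.hypot(P[:,0]-q[0],P[:,1]-q[1])-.09,[.536,-.26]).x)
t=np.linspace(0,2*np.pi,60)
def ring(C,r,z): return np.c_[C[0]+r*np.cos(t),C[1]+r*np.sin(t),0*t+z]
A=[]
for n,f,c,box in [('scene','pics/scene0.png',None,(130,160,90,95)),('side','pics/side0.png',None,(115,235,90,95)),('wrist','pics/wcan.png',c2,(90,190,180,200))]:
    im=cv2.imread(f);y,x,h,w=box
    z=cv2.resize(im[y:y+h,x:x+w],(400,int(400*h/w)),interpolation=2);s=400/w
    for C,col in [((.536,-.261),(0,0,255)),((.536,-.270),(0,255,0))]:
        q=(proj(n,ring(C,.09,.11),c)-[x,y])*s
        cv2.polylines(z,[q.astype(int)],True,col,1)
        q=(proj(n,ring(C,.09,0),c)-[x,y])*s
        cv2.polylines(z,[q.astype(int)],True,col,1)
    A.append(z[:360]); print(z.shape)
h=min(a.shape[0] for a in A[:2])
cv2.imwrite('pics/chk.png',np.hstack([a[:h] for a in A[:2]]))
E
```

```text
[[539.0, -182.0, 110.0], [552.0, -357.0, 110.0], [624.0, -260.0, 110.0], [597.0, -206.0, 110.0], [608.0, -322.0, 110.0], [590.0, -339.0, 110.0]]
[ 0.53385885 -0.27035898]
(378, 400, 3)
(378, 400, 3)
(360, 400, 3)
```

View pics/chk.png

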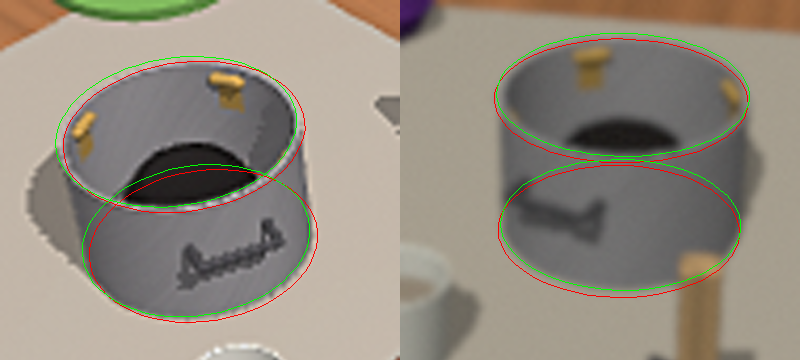

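Call:
servo_tool --commands '[[[0,0,0,0,-32,46,87],[0,0,0,0,-64,92,87],[0,0,0,0,-100,144,87],[0,0,0,0,-142,204,87],[0,0,0,0,-142,204,87]]]'

```text
time: 3.38
position: [0.4448, 0.0213, 0.293]
tool_rot: [1.143, 1.246, -1.146]
ft_force: [-0.3, -0.0, 1.6]
grip_width: 0.997
```

Call:
servo_tool --commands '[[[0,0,0,0,0,0,87],[0,0,0,0,0,0,87]]]'

```text
time: 3.62
position: [0.447, 0.029, 0.2927]
tool_rot: [1.136, 1.255, -1.135]
ft_force: [-0.1, 0.4, 0.2]
grip_width: 0.998
```

```bash
python3 - <<'E'
from h import *
s=st();M=R.from_rotvec(s['tool_rot']).as_matrix();print(s['time'],s['position'].round(4),M.round(3).tolist(),'yaw',np.degrees(np.arctan2(M[1,1],M[0,1])))
np.save('pics/Tlift.npy',K('wrist')[2]);a=grab('wrist','pics/wlift.png')
# handle top & feet predicted
print(proj('wrist',[[.446,.032,.174],[.446,.032,.012]]).round(0).tolist())
cv2.imwrite('pics/wl.png',cv2.resize(a[100:300,150:420,::-1],None,fx=2.9,fy=2.9,interpolation=2))
E
```

```text
3.625 [0.447  0.029  0.2927] [[0.0, 0.995, 0.099], [0.001, 0.099, -0.995], [-1.0, 0.0, -0.0]] yaw 5.690536537543903
[[277.0, 203.0], [278.0, 179.0]]
```

View pics/wl.png

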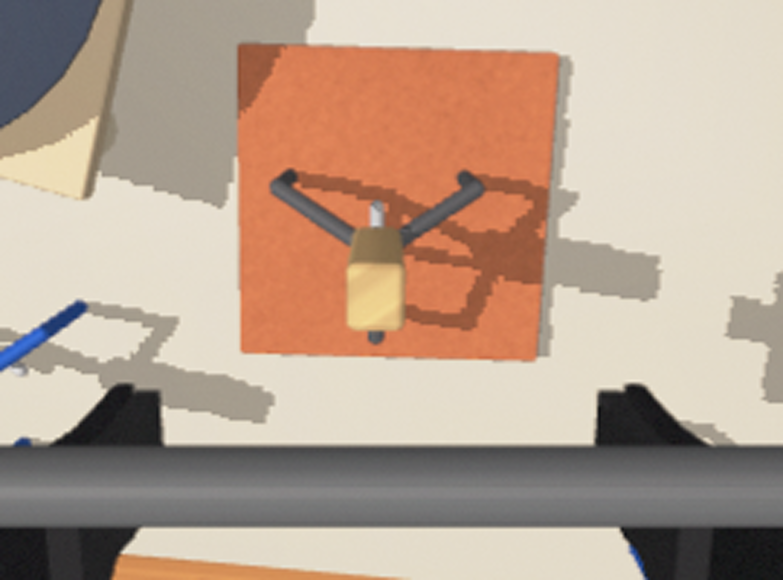

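The wooden-handled lifter sits between the open fingers, handle top at crop (375,297), aligned with the tool. The tile corners are at (238,44), (557,54), (536,360) and (242,352). Descending.

Call:
servo_tool --commands '[[[0,0,0,40,0,-1,87],[0,0,0,85,0,-1,87],[0,0,0,130,0,-1,87],[0,0,0,155,0,-1,87],[0,0,0,170,0,-1,87]]]'

```text
time: 4.3
position: [0.446, 0.0305, 0.121]
tool_rot: [1.135, 1.257, -1.136]
ft_force: [-0.6, 0.2, -0.2]
grip_width: 0.998
```

Call:
servo_tool --commands '[[[0,0,0,0,0,0,87],[0,0,0,0,0,0,10],[0,0,0,0,0,0,10],[0,0,0,0,0,0,10],[0,0,0,0,0,0,10]]]' --newtons 60

```text
time: 4.92
position: [0.4466, 0.0291, 0.1229]
tool_rot: [1.137, 1.253, -1.136]
ft_force: [-0.0, -0.4, 0.0]
grip_width: 0.629
```

```bash
python3 - <<'E'
from h import *
k,d,_=K('wrist');c=(k,d,np.load('pics/Tlift.npy'))
P=onz('wrist',np.array([[238,44],[557,54],[536,360],[242,352]])/2.9+[150,100]-.3,.012,c);print((P*1000).round(0).tolist(),P.mean(0).round(4))
h=onz('wrist',np.array([[375,297]])/2.9+[150,100]-.3,.174,c);print(h.round(4))
print('feet',onz('wrist',np.array([[290,173],[465,175]])/2.9+[150,100]-.3,.012,c).round(4).tolist())
s=st();print(s['time'],s['position'].round(4),s['ft_force'].round(1),s['grip_width']*87)
E
```

```text
[[531.0, 106.0, 12.0], [542.0, -51.0, 12.0], [384.0, -63.0, 12.0], [373.0, 95.0, 12.0]] [0.4574 0.0217 0.012 ]
[[0.4476 0.0296 0.174 ]]
feet [[0.4706, 0.0761, 0.012], [0.4784, -0.0129, 0.012]]
4.925 [0.4466 0.0291 0.1229] [-0.  -0.4  0. ] 54.68567984721231
```

Call:
servo_tool --commands '[[[0,0,0,0,0,0,10],[0,0,0,0,0,0,10],[0,0,0,0,0,0,10],[0,0,0,0,0,0,10],[0,0,0,0,0,0,10]]]'

```text
time: 5.55
position: [0.4463, 0.0292, 0.1224]
tool_rot: [1.137, 1.254, -1.137]
ft_force: [-0.4, 0.7, -0.8]
grip_width: 0.224
```

Call:
servo_tool --commands '[[[0,0,0,0,0,0,10],[0,0,0,0,0,0,10],[0,0,0,0,0,0,10],[0,0,0,0,0,0,10]]]'

```text
time: 6.05
position: [0.4463, 0.0292, 0.1225]
tool_rot: [1.137, 1.254, -1.137]
ft_force: [-0.4, 0.4, -1.8]
grip_width: 0.224
```

Call:
servo_tool --commands '[[[0,0,0,-15,0,0,10],[0,0,0,-50,0,0,10],[0,0,0,-90,0,0,10],[0,0,0,-125,0,0,10],[0,0,0,-140,0,0,10]]]'

```text
time: 6.68
position: [0.4474, 0.0291, 0.2652]
tool_rot: [1.138, 1.25, -1.134]
ft_force: [0.4, 0.5, -4.0]
grip_width: 0.226
```

Call:
servo_tool --commands '[[[0,0,0,0,12,-24,10],[0,0,0,0,35,-70,10],[0,0,0,0,62,-122,10],[-1,0,0,0,86,-170,10],[-2.3,0,0,0,102,-201,10]]]'

```text
time: 7.3
position: [0.528, 0.2416, 0.2616]
tool_rot: [1.104, 1.275, -1.106]
ft_force: [-0.4, -0.4, -2.6]
grip_width: 0.223
```

Call:
servo_tool --commands '[[[0,0,0,20,0,0,10],[0,0,0,40,0,0,10],[0,0,0,50,0,0,10],[0,0,0,50,0,0,10]]]'

```text
time: 7.8
position: [0.5278, 0.2375, 0.2114]
tool_rot: [1.106, 1.271, -1.11]
ft_force: [0.5, 0.1, -3.1]
grip_width: 0.225
```

```bash
python3 - <<'E'
from h import *
s=st();M=R.from_rotvec(s['tool_rot']).as_matrix();print(s['time'],s['position'].round(4),'yaw',np.degrees(np.arctan2(M[1,1],M[0,1])),s['ft_force'].round(1),'down',M[:,0].round(4))
np.save('pics/T3.npy',K('wrist')[2]);a=grab('wrist','pics/w3.png')
cv2.imwrite('pics/w3c.png',cv2.resize(a[90:270,180:390,::-1],None,fx=3.2,fy=3.2,interpolation=2))
E
```

```text
7.8 [0.5278 0.2375 0.2114] yaw 7.810057161885107 [ 0.5  0.1 -3.1] down [-0.0017 -0.0017 -1.    ]
```

View pics/w3c.png

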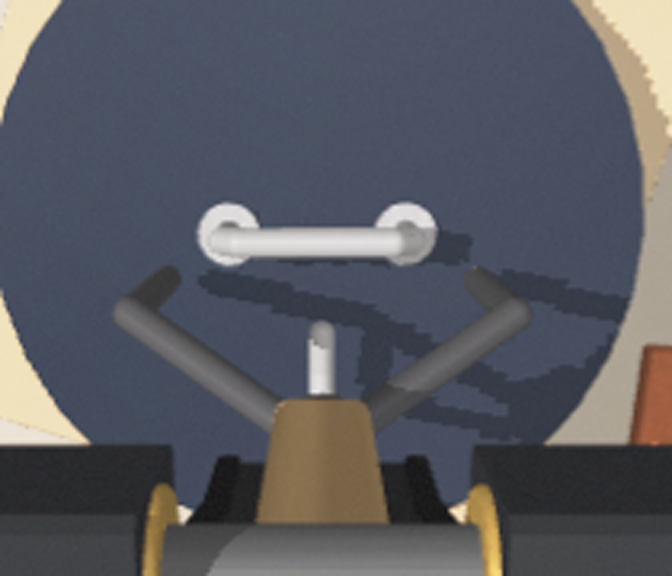

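The tongue tip is at (321,325), loop posts at (228,233) and (406,233), so the loop middle is at x≈317. The lifter needs about 1 mm of shift towards the left of the image, and it's square to the bar with about 36 mm to go.

Call:
servo_tool --commands '[[[0,0,0,3,0,-1,10],[0,0,0,6,0,-1,10],[0,0,0,8,0,-1,10],[0,0,0,8,0,-1,10]]]'

```text
time: 8.35
position: [0.5281, 0.2401, 0.2044]
tool_rot: [1.107, 1.271, -1.107]
ft_force: [-1.2, -0.3, -3.0]
grip_width: 0.224
```

Call:
servo_tool --commands '[[[0,0,0,0,0,0,10]]]'

```text
time: 8.48
position: [0.5282, 0.2402, 0.2046]
tool_rot: [1.107, 1.271, -1.107]
ft_force: [0.6, 0.5, -2.8]
grip_width: 0.227
```

Call:
servo_tool --commands '[[[0,0,0,0,0,0,10]]]'

```text
time: 8.6
position: [0.5282, 0.2402, 0.2046]
tool_rot: [1.107, 1.271, -1.107]
ft_force: [0.6, 0.0, -2.3]
grip_width: 0.226
```

Call:
servo_tool --commands '[[[0,0,0,0,0,0,10]]]'

```text
time: 8.72
position: [0.5282, 0.2402, 0.2046]
tool_rot: [1.107, 1.271, -1.107]
ft_force: [0.1, -1.1, -1.6]
grip_width: 0.225
```

Call:
servo_tool --commands '[[[0,0,0,1.5,0,0,10],[0,0,0,1.5,0,0,10],[0,0,0,1.5,0,0,10]]]'

```text
time: 9.1
position: [0.5281, 0.2402, 0.203]
tool_rot: [1.107, 1.271, -1.107]
ft_force: [0.4, 1.3, -2.8]
grip_width: 0.232
```

```bash
python3 - <<'E'
from h import *
a=grab('wrist','pics/w4.png')
s=st();print(s['time'],s['position'].round(4),s['ft_force'].round(1),K('wrist')[2][:3,3])
cv2.imwrite('pics/w4c.png',cv2.resize(a[140:230,200:370,::-1],None,fx=4.6,fy=4.6,interpolation=2))
E
```

```text
9.15 [0.5281 0.2402 0.203 ] [-0.1 -0.1 -2.6] [0.59361533 0.24859067 0.36627218]
```

View pics/w4c.png

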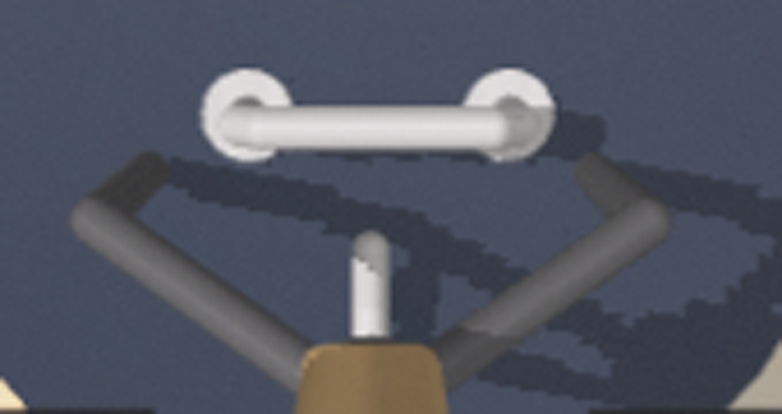

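```bash
python3 - <<'E'
from h import *
f=lambda p:(np.array(p)+.5)/4.6-.5+[200,140]
b=onz('wrist',f([[378,128]]),.114)[0];t=onz('wrist',f([[370,231]]),.0925+.013)[0]
l=onz('wrist',f([[247,115],[509,115]]),.09).mean(0);ft=onz('wrist',f([[152,155],[590,158]]),.0935).mean(0)
print(b,t,l,ft,b-t)
y=np.array([.99,.136,0]);z=np.array([.136,-.99,0])
print('fwd tip->bar',(b-t)@y,'fwd hook',(b-t)@y+.015,'feet+26 ->',(l-ft)@y+.026,'lateral(z)',(b-t)@z,(l-ft)@z)
E
```

```text
[0.56565295 0.2432644  0.114     ] [0.54477186 0.24187012 0.1055    ] [0.56557895 0.24311714 0.09      ] [0.557562   0.24341974 0.0935    ] [0.02088109 0.00139428 0.0085    ]
fwd tip->bar 0.02086189652149126 fwd hook 0.03586189652149126 feet+26 -> 0.033895626986562954 lateral(z) 0.0014594921693372642 0.0013898784092012287
```

The picture is now settled. The loop middle (378) is right of the tongue (370), so I'll shift 1.5 mm along +z and advance about 35 mm.

Call:
servo_tool --commands '[[[0,0,0,0,2,1.5,10],[0,0,0,0,7,1.5,10],[0,0,0,0,12,1.5,10],[0,0,0,0,17,1.5,10],[0,0,0,0,20,1.5,10]]]'

```text
time: 9.78
position: [0.5485, 0.2415, 0.2029]
tool_rot: [1.107, 1.272, -1.107]
ft_force: [-0.1, 0.1, -3.2]
grip_width: 0.227
```

Call:
servo_tool --commands '[[[0,0,0,0,4,0,10],[0,0,0,0,9,0,10],[0,0,0,0,12,0,10],[0,0,0,0,14,0,10],[0,0,0,0,14,0,10]]]'

```text
time: 10.4
position: [0.5621, 0.2434, 0.203]
tool_rot: [1.107, 1.271, -1.107]
ft_force: [0.6, 0.3, -2.3]
grip_width: 0.227
```

Call:
servo_tool --commands '[[[0,0,0,0,0,0,10],[0,0,0,0,0,0,10]]]'

```text
time: 10.65
position: [0.5619, 0.2434, 0.203]
tool_rot: [1.107, 1.271, -1.107]
ft_force: [-0.4, -0.3, -3.4]
grip_width: 0.227
```

```bash
python3 - <<'E'
from h import *
a=grab('wrist','pics/w5.png');grab('side','pics/s5.png');grab('scene','pics/sc5.png')
s=st();print(s['time'],s['position'].round(4),s['ft_force'].round(1))
x=cv2.resize(a[150:240,200:370,::-1],(567,300),interpolation=2)
y=cv2.resize(cv2.imread('pics/s5.png')[190:300,190:300],(300,300),interpolation=2);z=cv2.resize(cv2.imread('pics/sc5.png')[180:290,270:380],(300,300),interpolation=2)
cv2.imwrite('pics/m5.png',np.vstack([x[:,:],cv2.copyMakeBorder(np.hstack([y,z])[:,:567],0,0,0,0,0)]))
E
```

```text
10.8 [0.562  0.2433 0.2031] [-0.6  0.6 -2.9]
```

View pics/m5.png

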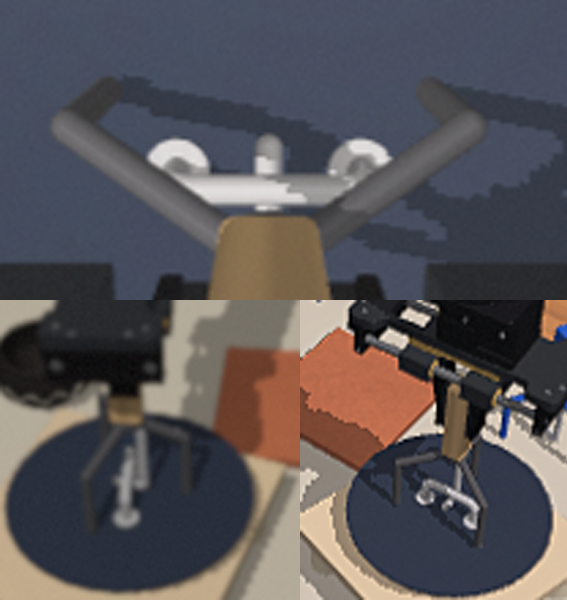

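The tongue (x≈269) is centred between the loop posts (179 and 359), and its tip shows past the bar. Lifting gently.

Call:
servo_tool --commands '[[[0,0,0,-2,0,0,10],[0,0,0,-4,0,0,10],[0,0,0,-5.5,0,0,10],[0,0,0,-7,0,0,10],[0,0,0,-8.5,0,0,10]]]'

```text
time: 11.42
position: [0.5613, 0.2429, 0.2104]
tool_rot: [1.105, 1.272, -1.109]
ft_force: [0.0, 0.1, -8.4]
grip_width: 0.233
```

Call:
servo_tool --commands '[[[0,0,0,-1.5,0,0,10],[0,0,0,-3.5,0,0,10],[0,0,0,-6,0,0,10],[0,0,0,-8,0,0,10],[0,0,0,-9,0,0,10]]]'

```text
time: 12.05
position: [0.5621, 0.2434, 0.2208]
tool_rot: [1.107, 1.271, -1.107]
ft_force: [0.2, 0.4, -8.4]
grip_width: 0.22
```

```bash
cat > tilt.py <<'E'
from h import *
from scipy.optimize import least_squares
def mask(im,lo):
    im=im[:,:,::-1].astype(int);b,g,r=[im[...,i] for i in range(3)]
    m=((b-r>5)&(b<125)&(r<90)&(b-r<60)).astype(np.uint8)
    m=cv2.morphologyEx(m,cv2.MORPH_OPEN,np.ones((3,3)))
    n,l,s,_=cv2.connectedComponentsWithStats(m);x,y=np.int32(lo)
    w=l[max(y-50,0):y+50,max(x-50,0):x+50];k=np.bincount(w[w>0]).argmax()
    return (l==k).astype(np.uint8)
def tilt(C,tag):
    """fit flange circle (r .097) centre+tilt to hull of the lid mask in the scene and side views"""
    t=np.linspace(0,2*np.pi,180,endpoint=False);H={}
    for n in ['scene','side']:
        im=grab(n,f'pics/{tag}_{n}.png');m=mask(im,proj(n,C)[0])
        h=cv2.convexHull(max(cv2.findContours(m,0,1)[0],key=len));H[n]=(h.astype(np.float32),K(n))
    def P(q):
        n=np.array([q[3],q[4],1]);n/=np.linalg.norm(n);a=np.cross(n,[0,1,0]);a/=np.linalg.norm(a);b=np.cross(n,a)
        return q[:3]+.097*(np.cos(t)[:,None]*a+np.sin(t)[:,None]*b)
    def f(q): return np.concatenate([[cv2.pointPolygonTest(H[n][0],(float(u),float(v)),True) for u,v in proj(n,P(q),H[n][1])] for n in H])
    r=least_squares(f,[*C,0,0],loss='soft_l1',x_scale=[.01,.01,.01,.1,.1],diff_step=1e-3)
    print(tag,'centre',r.x[:3].round(4),'tilt deg (nx,ny)',np.degrees(r.x[3:]).round(1),'rms px',np.sqrt((r.fun**2).mean()).round(2))
E
python3 - <<'E'
from tilt import *
s=st();print(s['time'],s['position'].round(4),s['ft_force'].round(1),s['torque'].round(3))
p=s['position'];tilt([.567,.245,p[2]-.1105-.0085],'t1')
E
```

```text
12.05 [0.5621 0.2434 0.2208] [ 0.2  0.4 -8.4] [-0.023  0.03   0.009]
t1 centre [0.5666 0.2433 0.0981] tilt deg (nx,ny) [-2.1 -3.3] rms px 0.83
```

```bash
python3 - <<'E'
import tilt
from tilt import *
tilt.grab=lambda n,f:cv2.imread(f'pics/{n}0.png')[:,:,::-1]
tilt.tilt([.567,.245,.09],'t0')
tilt.grab=lambda n,f:cv2.imread('pics/s5.png' if n=='side' else 'pics/sc5.png')[:,:,::-1]
tilt.tilt([.567,.245,.09],'t05')
tilt.grab=lambda n,f:cv2.imread(f)[:,:,::-1]
tilt.tilt([.567,.245,.102],'t1')
E
```

```text
Traceback (most recent call last):
AttributeError: 'function' object has no attribute 'tilt'
```

```bash
python3 - <<'E'
import tilt as T, cv2
T.grab=lambda n,f:cv2.imread(f'pics/{n}0.png')[:,:,::-1]
T.tilt([.567,.245,.09],'t0')
T.grab=lambda n,f:cv2.imread('pics/s5.png' if n=='side' else 'pics/sc5.png')[:,:,::-1]
T.tilt([.567,.245,.09],'t05')
T.grab=lambda n,f:cv2.imread(f)[:,:,::-1]
T.tilt([.567,.245,.102],'t1')
E
```

```text
t0 centre [0.5657 0.2429 0.0867] tilt deg (nx,ny) [ 0.2 -2.4] rms px 0.75
t05 centre [0.5658 0.243  0.0858] tilt deg (nx,ny) [-0.  -3.1] rms px 0.78
t1 centre [0.5666 0.2433 0.0981] tilt deg (nx,ny) [-2.1 -3.3] rms px 0.83
```

```bash
python3 - <<'E'
from h import *
k,d,_=K('wrist');t=np.linspace(0,2*np.pi,240)
def score(n,f,c,r=.09):
    g=cv2.GaussianBlur(cv2.imread(f,0),(0,0),.8).astype(np.float32);gx=cv2.Sobel(g,5,1,0);gy=cv2.Sobel(g,5,0,1);G=np.hypot(gx,gy);G=np.minimum(G,np.percentile(G,95))
    if n=='wrist': G[255:]=0
    o={}
    for x in np.arange(.524,.549,.001):
        for y in np.arange(-.280,-.250,.001):
            a=0
            for rr in ((.09,.086)):
                q=proj(n,np.c_[x+rr*np.cos(t),y+rr*np.sin(t),0*t+.11],c).astype(np.float32)
                a+=cv2.remap(G,q[:,:1],q[:,1:],1).mean()
            o[(x.round(3),y.round(3))]=a
    return o
S=[score('scene','pics/t1_scene.png',K('scene')),score('side','pics/t1_side.png',K('side')),score('wrist','pics/wcan.png',(k,d,np.load('pics/Tcan.npy')))]
for s in S: print(sorted(s,key=s.get)[-4:])
tot={q:sum(s[q]/max(s.values()) for s in S) for q in S[0]};print(sorted(tot,key=tot.get)[-3:])
E
```

```text
[(np.float64(0.538), np.float64(-0.266)), (np.float64(0.537), np.float64(-0.266)), (np.float64(0.538), np.float64(-0.267)), (np.float64(0.537), np.float64(-0.267))]
[(np.float64(0.534), np.float64(-0.271)), (np.float64(0.535), np.float64(-0.272)), (np.float64(0.535), np.float64(-0.27)), (np.float64(0.535), np.float64(-0.271))]
[(np.float64(0.537), np.float64(-0.27)), (np.float64(0.536), np.float64(-0.271)), (np.float64(0.535), np.float64(-0.27)), (np.float64(0.536), np.float64(-0.27))]
[(np.float64(0.537), np.float64(-0.27)), (np.float64(0.535), np.float64(-0.27)), (np.float64(0.536), np.float64(-0.27))]
```

```bash
python3 - <<'E'
from h import *
print(onz('scene',[[368,190],[276,134]],.162).round(3),onz('side',[[341.5,241],[359,150]],.162).round(3))
E
```

```text
[[ 0.355  0.224  0.162]
 [ 0.33  -0.142  0.162]] [[ 0.355  0.226  0.162]
 [ 0.328 -0.137  0.162]]
```

Call:
servo_tool --commands '[[[0,0,0,-4,0,0,10],[0,0,0,-13,0,0,10],[0,0,0,-24,0,0,10],[0,0,0,-36,0,0,10],[0,0,0,-48,0,0,10]]]'

```text
time: 12.78
position: [0.5622, 0.2435, 0.2698]
tool_rot: [1.107, 1.271, -1.106]
ft_force: [0.1, -0.0, -8.7]
grip_width: 0.225
```

Call:
servo_tool --commands '[[[0,0,0,-6,-0.6,3,10],[0,0,0,-9,-2,10,10],[0,0,0,-10,-4,21,10],[0,0,0,-10,-7,35,10],[0,0,0,-10,-10,51,10]]]'

```text
time: 13.4
position: [0.5589, 0.1899, 0.2781]
tool_rot: [1.106, 1.271, -1.108]
ft_force: [-0.5, 0.2, -7.7]
grip_width: 0.226
```

Call:
servo_tool --commands '[[[0,0,0,0,-3.4,17,10],[0,0,0,0,-7,35,10],[0,0,0,0,-10.5,53,10],[0,0,0,0,-14,71,10],[0,0,0,0,-18,90,10]]]'

```text
time: 14.02
position: [0.5534, 0.0983, 0.2785]
tool_rot: [1.107, 1.271, -1.107]
ft_force: [-0.3, -0.7, -8.1]
grip_width: 0.226
```

Call:
servo_tool --commands '[[[0,0,0,0,-3.6,18,10],[0,0,0,0,-7,36,10],[0,0,0,0,-10.8,54,10],[0,0,0,0,-14.4,72,10],[0,0,0,0,-18,90,10]]]'

```text
time: 14.65
position: [0.548, 0.0069, 0.2785]
tool_rot: [1.107, 1.271, -1.107]
ft_force: [-0.1, -0.1, -9.2]
grip_width: 0.228
```

Call:
servo_tool --commands '[[[0,0,0,0,-3.6,18,10],[0,0,0,0,-7,36,10],[0,0,0,0,-10.8,54,10],[0,0,0,0,-14.4,72,10],[0,0,0,0,-18,90,10]]]'

```text
time: 15.28
position: [0.5428, -0.0846, 0.2785]
tool_rot: [1.107, 1.271, -1.107]
ft_force: [0.5, -0.1, -8.8]
grip_width: 0.23
```

Call:
servo_tool --commands '[[[0,0,0,0,-3.6,18,10],[0,0,0,0,-7,36,10],[0,0,0,0,-10.8,54,10],[0,0,0,0,-14.4,72,10],[0,0,0,0,-18,90,10]]]'

```text
time: 15.9
position: [0.5373, -0.1762, 0.2785]
tool_rot: [1.107, 1.271, -1.107]
ft_force: [0.3, 0.1, -8.0]
grip_width: 0.225
```

Call:
servo_tool --commands '[[[0,0,0,0,-3.6,18,10],[0,0,0,0,-7,36,10],[0,0,0,0,-10,50,10],[0,0,0,0,-12,62,10],[0,0,0,0,-14,72,10]]]'

```text
time: 16.52
position: [0.5335, -0.2488, 0.2785]
tool_rot: [1.107, 1.272, -1.107]
ft_force: [-0.0, -0.7, -8.1]
grip_width: 0.229
```

Call:
servo_tool --commands '[[[0,0,0,0,-2,8,10],[0,0,0,0,-3.5,15,10],[0,0,0,0,-4,19,10],[0,0,0,0,-4,21,10],[0,0,0,0,-4,21,10]]]'

```text
time: 17.15
position: [0.5325, -0.2695, 0.2785]
tool_rot: [1.107, 1.271, -1.107]
ft_force: [-0.1, 0.1, -8.6]
grip_width: 0.227
```

Call:
servo_tool --commands '[[[0,0,0,0,0,0,10],[0,0,0,0,0,0,10],[0,0,0,0,0,0,10],[0,0,0,0,0,0,10]]]'

```text
time: 17.65
position: [0.5324, -0.2696, 0.2786]
tool_rot: [1.107, 1.271, -1.107]
ft_force: [0.1, -0.8, -9.6]
grip_width: 0.226
```

```bash
python3 - <<'E'
from tilt import *
s=st();p=s['position'];M=R.from_rotvec(s['tool_rot']).as_matrix();print(s['time'],p.round(4),s['ft_force'].round(1),M.round(4).tolist())
tilt([p[0]+.004,p[1],p[2]-.1105-.0085],'t2')
E
```

```text
17.65 [ 0.5324 -0.2696  0.2786] [ 0.1 -0.8 -9.6] [[0.0, 0.9905, 0.1378], [-0.0002, 0.1378, -0.9905], [-1.0, -0.0, 0.0002]]
t2 centre [ 0.537  -0.2687  0.1555] tilt deg (nx,ny) [-1.5 -1.3] rms px 0.82
```

Call:
servo_tool --commands '[[[0,0,0,4,-0.5,0,10],[0,0,0,10,-1,0.5,10],[0,0,0,16,-1,0.5,10],[0,0,0,21,-1,0.5,10],[0,0,0,25,-1,0.5,10]]]'

```text
time: 18.38
position: [0.5314, -0.2702, 0.253]
tool_rot: [1.107, 1.272, -1.107]
ft_force: [-0.4, 0.4, -8.4]
grip_width: 0.229
```

Call:
servo_tool --commands '[[[0,0,0,2,0,0,10],[0,0,0,4,0,0,10],[0,0,0,6,0,0,10],[0,0,0,8,0,0,10],[0,0,0,8,0,0,10]]]'

```text
time: 19.0
position: [0.5313, -0.2702, 0.2454]
tool_rot: [1.107, 1.272, -1.107]
ft_force: [-0.3, 0.0, -8.3]
grip_width: 0.226
```

Call:
servo_tool --commands '[[[0,0,0,1,0,0,10],[0,0,0,2,0,0,10],[0,0,0,3,0,0,10],[0,0,0,4,0,0,10],[0,0,0,4,0,0,10]]]'

```text
time: 19.62
position: [0.5314, -0.2702, 0.2414]
tool_rot: [1.107, 1.272, -1.107]
ft_force: [-0.2, 0.1, -8.2]
grip_width: 0.225
```

Call:
servo_tool --commands '[[[0,0,0,1,0,0,10],[0,0,0,2,0,0,10],[0,0,0,2,0,0,10]]]'

```text
time: 20.0
position: [0.5317, -0.2702, 0.2397]
tool_rot: [1.107, 1.271, -1.106]
ft_force: [0.1, -0.4, -7.9]
grip_width: 0.224
```

Call:
servo_tool --commands '[[[0,0,0,1,0,0,10],[0,0,0,2,0,0,10],[0,0,0,2,0,0,10]]]'

```text
time: 20.38
position: [0.5318, -0.2705, 0.2384]
tool_rot: [1.107, 1.27, -1.107]
ft_force: [0.9, -0.2, -2.2]
grip_width: 0.226
```

Call:
servo_tool --commands '[[[0,0,0,1,0,0,10],[0,0,0,2,0,0,10],[0,0,0,2,0,0,10]]]'

```text
time: 20.75
position: [0.5314, -0.2703, 0.2355]
tool_rot: [1.107, 1.271, -1.107]
ft_force: [-0.4, -0.9, -2.6]
grip_width: 0.228
```

```bash
python3 - <<'E'
from tilt import *
tilt([.536,-.2695,.1205],'t3')
E
```

```text
t3 centre [ 0.5366 -0.269   0.1171] tilt deg (nx,ny) [-0.4 -1.5] rms px 0.71
```

Call:
servo_tool --commands '[[[0,0,0,1,0,0,10],[0,0,0,2,0,0,10],[0,0,0,3,0,0,10],[0,0,0,3,0,0,10]]]'

```text
time: 21.35
position: [0.5314, -0.2702, 0.2324]
tool_rot: [1.107, 1.272, -1.107]
ft_force: [0.3, 0.7, -2.6]
grip_width: 0.225
```

Call:
servo_tool --commands '[[[0,0,0,0.6,0,0,10],[0,0,0,1.2,0,0,10],[0,0,0,1.2,0,0,10]]]'

```text
time: 21.72
position: [0.5315, -0.2702, 0.2313]
tool_rot: [1.107, 1.271, -1.107]
ft_force: [-0.5, -0.5, -3.3]
grip_width: 0.226
```

Call:
servo_tool --commands '[[[0,0,0,0.5,0,0,10],[0,0,0,1,0,0,10],[0,0,0,1,0,0,10]]]'

```text
time: 22.1
position: [0.5315, -0.2703, 0.2309]
tool_rot: [1.107, 1.271, -1.107]
ft_force: [-1.1, -0.3, 1.3]
grip_width: 0.23
```

Call:
servo_tool --commands '[[[0,0,0,0.5,0,0,10],[0,0,0,1,0,0,10],[0,0,0,1,0,0,10]]]'

```text
time: 22.48
position: [0.5316, -0.2703, 0.2305]
tool_rot: [1.107, 1.27, -1.107]
ft_force: [-2.7, 1.0, 5.0]
grip_width: 0.228
```

Call:
servo_tool --commands '[[[0,0,0,0.5,0,0,10],[0,0,0,1,0,0,10],[0,0,0,1,0,0,10]]]'

```text
time: 22.85
position: [0.5317, -0.2704, 0.23]
tool_rot: [1.107, 1.27, -1.107]
ft_force: [-3.4, 1.0, 7.3]
grip_width: 0.226
```

Call:
servo_tool --commands '[[[0,0,0,0.5,0,0,10],[0,0,0,1,0,0,10],[0,0,0,1,0,0,10]]]'

```text
time: 23.22
position: [0.5318, -0.2704, 0.2293]
tool_rot: [1.107, 1.269, -1.107]
ft_force: [-2.7, 1.0, 8.4]
grip_width: 0.228
```

Call:
servo_tool --commands '[[[0,0,0,0.5,0,0,10],[0,0,0,1,0,0,10],[0,0,0,1,0,0,10]]]'

```text
time: 23.6
position: [0.532, -0.2704, 0.2278]
tool_rot: [1.107, 1.269, -1.106]
ft_force: [-1.6, 1.6, 6.4]
grip_width: 0.224
```

Call:
servo_tool --commands '[[[0,0,0,0.5,0,0,10],[0,0,0,1,0,0,10],[0,0,0,1,0,0,10]]]'

```text
time: 23.98
position: [0.5317, -0.2704, 0.2257]
tool_rot: [1.107, 1.27, -1.107]
ft_force: [-1.5, 0.3, 0.8]
grip_width: 0.224
```

Call:
servo_tool --commands '[[[0,0,0,0.5,0,0,10],[0,0,0,1,0,0,10],[0,0,0,1,0,0,10]]]'

```text
time: 24.35
position: [0.5315, -0.2702, 0.2238]
tool_rot: [1.107, 1.272, -1.107]
ft_force: [0.4, -0.4, -2.2]
grip_width: 0.225
```

Call:
servo_tool --commands '[[[0,0,0,0.5,0,0,10],[0,0,0,1,0,0,10],[0,0,0,1,0,0,10]]]'

```text
time: 24.72
position: [0.5315, -0.2701, 0.2235]
tool_rot: [1.107, 1.271, -1.107]
ft_force: [-0.0, 0.6, 0.3]
grip_width: 0.229
```

Now at home height (TCP 0.2235). Leaning until about 20 N acts on the lid, allowing for the lifter's 3 N weight.

Call:
servo_tool --commands '[[[0,0,0,0.7,0,0,10],[0,0,0,1.4,0,0,10],[0,0,0,2,0,0,10],[0,0,0,2,0,0,10]]]'

```text
time: 25.22
position: [0.5315, -0.2702, 0.2232]
tool_rot: [1.106, 1.27, -1.107]
ft_force: [-2.5, 0.6, 7.8]
grip_width: 0.227
```

Call:
servo_tool --commands '[[[0,0,0,0.5,0,0,10],[0,0,0,1,0,0,10],[0,0,0,1,0,0,10]]]'

```text
time: 25.6
position: [0.5316, -0.2701, 0.2231]
tool_rot: [1.106, 1.27, -1.107]
ft_force: [-3.6, 1.4, 11.8]
grip_width: 0.228
```

Call:
servo_tool --commands '[[[0,0,0,0.5,0,0,10],[0,0,0,1,0,0,10],[0,0,0,1,0,0,10]]]'

```text
time: 25.98
position: [0.5316, -0.2701, 0.223]
tool_rot: [1.106, 1.269, -1.107]
ft_force: [-4.9, 2.4, 15.8]
grip_width: 0.222
```

Call:
servo_tool --commands '[[[0,0,0,0.4,0,0,10],[0,0,0,0.4,0,0,10],[0,0,0,0.4,0,0,10]]]'

```text
time: 26.35
position: [0.5317, -0.2701, 0.223]
tool_rot: [1.106, 1.269, -1.107]
ft_force: [-4.9, 2.6, 17.4]
grip_width: 0.227
```

Call:
servo_tool --commands '[[[0,0,0,0,0,0,10],[0,0,0,0,0,0,10],[0,0,0,0,0,0,10]]]'

```text
time: 26.72
position: [0.5317, -0.2701, 0.223]
tool_rot: [1.106, 1.269, -1.107]
ft_force: [-5.0, 2.1, 18.1]
grip_width: 0.225
```

Call:
servo_tool --commands '[[[0,0,0,-2,0,0,10],[0,0,0,-4,0,0,10],[0,0,0,-6,0,0,10],[0,0,0,-7,0,0,10],[0,0,0,-7,0,0,10]]]'

```text
time: 27.35
position: [0.5312, -0.2702, 0.2252]
tool_rot: [1.107, 1.272, -1.107]
ft_force: [0.4, -0.6, -3.1]
grip_width: 0.229
```

Call:
servo_tool --commands '[[[0,0,0,0,0,0,10],[0,0,0,0,0,0,10]]]'

```text
time: 27.6
position: [0.5314, -0.2703, 0.2257]
tool_rot: [1.107, 1.272, -1.107]
ft_force: [-0.4, -0.1, -2.2]
grip_width: 0.224
```

Call:
servo_tool --commands '[[[0,0,0,0,-3,0,10],[0,0,0,0,-8,0,10],[0,0,0,0,-14,0,10],[0,0,0,0,-20,0,10],[0,0,0,0,-26,0,10]]]'

```text
time: 28.22
position: [0.5051, -0.274, 0.226]
tool_rot: [1.107, 1.271, -1.107]
ft_force: [0.3, -0.3, -3.0]
grip_width: 0.229
```

Call:
servo_tool --commands '[[[0,0,0,0,-8,0,10],[0,0,0,0,-14,0,10],[0,0,0,0,-16,0,10],[0,0,0,0,-16,0,10],[0,0,0,0,-16,0,10]]]'

```text
time: 28.85
position: [0.4901, -0.2759, 0.226]
tool_rot: [1.107, 1.271, -1.106]
ft_force: [-0.5, -0.2, -3.5]
grip_width: 0.227
```

```bash
python3 - <<'E'
from tilt import *
s=st();print(s['time'],s['position'].round(4),s['ft_force'].round(1))
tilt([.536,-.2695,.113],'t4')
E
```

```text
28.85 [ 0.4901 -0.2759  0.226 ] [-0.5 -0.2 -3.5]
t4 centre [ 0.5369 -0.2694  0.1093] tilt deg (nx,ny) [-0.  -1.5] rms px 0.75
```

Call:
servo_tool --commands '[[[0,0,0,-10,0,0,10],[0,0,0,-30,0,0,10],[0,0,0,-50,0,-8,10],[0,0,0,-55,1,-30,10],[0,0,0,-55,2,-62,10]]]'

```text
time: 29.58
position: [0.4833, -0.2126, 0.2815]
tool_rot: [1.107, 1.271, -1.106]
ft_force: [0.8, 0.9, -3.2]
grip_width: 0.225
```

Call:
servo_tool --commands '[[[0,0,0,0,1,-38,10],[0,0,0,0,2,-78,10],[0,0,0,0,3,-118,10],[0,0,0,0,4,-156,10],[0,0,0,0,5,-190,10]]]'

```text
time: 30.2
position: [0.4609, -0.022, 0.2807]
tool_rot: [1.104, 1.272, -1.105]
ft_force: [-0.2, -0.2, -3.1]
grip_width: 0.223
```

Call:
servo_tool --commands '[[[1,0,0,0,1,-26,10],[2,0,0,0,1.5,-40,10],[2,0,0,0,1.5,-49,10],[2,0,0,0,1.5,-49,10],[2,0,0,0,1.5,-49,10]]]'

```text
time: 30.82
position: [0.4567, 0.0227, 0.2808]
tool_rot: [1.133, 1.256, -1.134]
ft_force: [-0.2, -0.3, -2.6]
grip_width: 0.224
```

```bash
python3 - <<'E'
from h import *
s=st();M=R.from_rotvec(s['tool_rot']).as_matrix();print(s['time'],s['position'].round(4),s['ft_force'].round(1),M.round(4).tolist())
# refine tile centre by edge fit of a 160 mm square at z=.012 in initial pictures by colour mask
for n,c,f in [('scene',K('scene'),'t4_scene'),('side',K('side'),'t4_side')]:
    im=cv2.imread(f'pics/{f}.png');h=cv2.cvtColor(im,cv2.COLOR_BGR2HSV)
    m=((h[...,0]<12)&(h[...,1]>120)&(h[...,2]>60)).astype(np.uint8)
    q=proj(n,[[.459,.025,.012]],c)[0].astype(int);k,l,s_,_=cv2.connectedComponentsWithStats(m);i=l[q[1],q[0]]
    cs=cv2.convexHull(max(cv2.findContours((l==i).astype(np.uint8),0,1)[0],key=len)).reshape(-1,2)
    P=(onz(n,cs,.012,c)[:,:2]*1000).astype(np.float32);print(n,cv2.minAreaRect(P),s_[i])
E
```

```text
30.825 [0.4567 0.0227 0.2808] [-0.2 -0.3 -2.6] [[-0.0002, 0.9947, 0.1024], [-0.0005, 0.1024, -0.9947], [-1.0, -0.0003, 0.0005]]
scene ((462.53033447265625, 27.002731323242188), (163.32421875, 162.72882080078125), 4.088349342346191) [ 252  190   72   54 2003]
side ((457.9178771972656, 28.69086456298828), (154.74244689941406, 162.4046630859375), 4.2229790687561035) [ 268  208   63   45 2420]
```

Call:
servo_tool --commands '[[[0,0,0,25,2,-2,10],[0,0,0,60,2,-2,10],[0,0,0,100,2,-2,10],[0,0,0,130,2,-2,10],[0,0,0,145,2,-2,10]]]'

```text
time: 31.45
position: [0.4576, 0.0247, 0.1343]
tool_rot: [1.133, 1.258, -1.135]
ft_force: [-0.4, 0.1, -3.0]
grip_width: 0.222
```

Call:
servo_tool --commands '[[[0,0,0,4,0,0,10],[0,0,0,7,0,0,10],[0,0,0,10,0,0,10],[0,0,0,12,0,0,10],[0,0,0,12,0,0,10]]]'

```text
time: 32.08
position: [0.4587, 0.0254, 0.1241]
tool_rot: [1.133, 1.256, -1.133]
ft_force: [0.5, -0.6, -2.9]
grip_width: 0.223
```

Call:
servo_tool --commands '[[[0,0,0,0.5,0,0,10],[0,0,0,1,0,0,10],[0,0,0,1,0,0,10]]]'

```text
time: 32.45
position: [0.4586, 0.0254, 0.1229]
tool_rot: [1.133, 1.256, -1.133]
ft_force: [-0.3, -0.3, -3.4]
grip_width: 0.224
```

Call:
servo_tool --commands '[[[0,0,0,0.5,0,0,10],[0,0,0,0.8,0,0,10],[0,0,0,0.8,0,0,10]]]'

```text
time: 32.83
position: [0.4587, 0.0255, 0.1224]
tool_rot: [1.133, 1.256, -1.133]
ft_force: [-0.4, 0.2, 0.4]
grip_width: 0.227
```

Call:
servo_tool --commands '[[[0,0,0,0.4,0,0,10],[0,0,0,0.4,0,0,10]]]'

```text
time: 33.08
position: [0.4588, 0.0255, 0.1223]
tool_rot: [1.133, 1.256, -1.133]
ft_force: [-1.3, 0.3, 4.8]
grip_width: 0.226
```

Call:
servo_tool --commands '[[[0,0,0,-0.6,0,0,10],[0,0,0,-0.6,0,0,10],[0,0,0,-0.6,0,0,30],[0,0,0,-0.6,0,0,50],[0,0,0,-0.6,0,0,70]]]'

```text
time: 33.7
position: [0.4586, 0.0254, 0.1222]
tool_rot: [1.133, 1.256, -1.133]
ft_force: [0.1, 0.4, 0.3]
grip_width: 0.481
```

Call:
servo_tool --commands '[[[0,0,0,0,0,0,75],[0,0,0,0,0,0,80],[0,0,0,0,0,0,80],[0,0,0,0,0,0,80],[0,0,0,0,0,0,80]]]'

```text
time: 34.33
position: [0.4586, 0.0255, 0.1223]
tool_rot: [1.133, 1.256, -1.133]
ft_force: [0.3, 0.5, 0.1]
grip_width: 0.91
```

Call:
servo_tool --commands '[[[0,0,0,-10,0,0,80],[0,0,0,-40,0,0,80],[0,0,0,-90,0,0,80],[0,0,0,-140,0,0,80],[0,0,0,-170,0,0,80]]]'

```text
time: 34.95
position: [0.4594, 0.0258, 0.2958]
tool_rot: [1.134, 1.253, -1.13]
ft_force: [0.4, -0.7, -0.8]
grip_width: 0.921
```

Call:
servo_tool --commands '[[[0,0,0,0,0,0,80],[0,0,0,0,0,0,80],[0,0,0,0,0,0,80]]]'

```text
time: 35.33
position: [0.4579, 0.0255, 0.2911]
tool_rot: [1.132, 1.258, -1.134]
ft_force: [-0.3, -0.1, -0.6]
grip_width: 0.917
```

```bash
python3 - <<'E'
from tilt import *
s=st();print(s['time'],s['position'].round(4),s['ft_force'].round(1),s['grip_width'])
a=grab('wrist','pics/wf.png');tilt([.536,-.2695,.113],'t5')
b=cv2.imread('pics/t5_scene.png')[120:330,150:400]
x=cv2.resize(a[100:300,150:420,::-1],None,fx=1.48,fy=1.48,interpolation=2);y=cv2.resize(b,(400,296),interpolation=2)
cv2.imwrite('pics/fin.png',np.vstack([x[:296,:400],y]))
E
```

```text
35.325 [0.4579 0.0255 0.2911] [-0.3 -0.1 -0.6] 0.9170304241473279
t5 centre [ 0.5377 -0.2684  0.1106] tilt deg (nx,ny) [ 0.2 -1.5] rms px 0.85
```

View pics/fin.png

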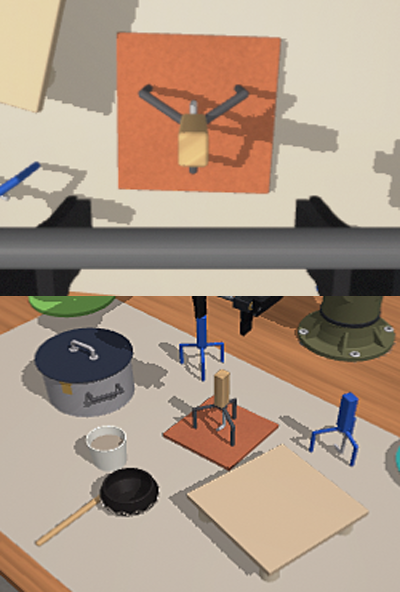

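The final view shows the lid seated on the can. The lifter stands upright on the tile, its origin near (194,114) against a tile centre near (198,112), about 4 mm apart. The bystanders are where they were.

```bash
python3 -c "
from bench import close_job; print(close_job())"
```

```text
the job is handed in; nothing more can be done
None
```

The job is done and handed in at about 35 s. I hooked the lid, carried it to the can, pressed it home and unhooked. The lifter is back on its tile.

- **Levelness:** the camera fits showed about 2° of tilt just after lift-off and 1–2° over the can. The same fit is off by about 2–3° on a lid known to be level, so the lid looked near level. I did not measure its tilt during the carry itself.
- **Pressing:** the wrist force held at 17–18 N. Adding the lifter's 3 N weight, that puts about 20–21 N on the lid. The feet stopped at the height expected for the flange on the rim.
- **Final lid check:** the last fit put the lid's top within about 2 mm of home height, after allowing for the fit's usual offset. The lid was level and within about 2 mm of the can's centre.
- **Lifter:** it stands upright about 4 mm or less from the tile's middle, with the gripper clear and touching nothing. The bowl, tub, stick and look-alikes appear untouched.
- **Disagreement:** my first estimates of the can's position differed by about 9 mm in y. An edge fit across all three cameras settled it, and the lid went in at that position.

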